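Register a board against the fence and the red stop

TASK

Get the short pine board in place for cutting: push it along the bench with the fingertips until its long side lies flat along the aluminium fence and its end butts up against the red stop. Only push it, do not lift, carry or tip it, and leave the glue bottle, tape measure and screwdriver alone. Finish with the hand clear.

Things in the scene. Friction and masses are not known exactly. Their poses are not given: they have to be found in the camera images.
- board: Loose offcut of pale pine stud lying flat on the bench, 89 mm wide (its x), 160 mm long (its y), 38 mm thick, about 0.2 to 0.4 kg, slides freely under a few newtons. Origin at the centre of its underside, z up. A thin pencil line crosses its top. It starts in front of the fence (robot's side), between the two stops, clear of all three and turned up to 0.35 rad from the fence.
- fence: Fixed straight aluminium fence bar with a yellow tick-marked strip on top, 560 mm long (its y), 24 mm deep (x from 0 to +24 mm), 35 mm high. Origin at bench level in the middle of its front face; its x axis points away from the robot, square to the face, so the board lies flat against it when the board's centre is at x = -44.5 mm in the fence's frame with the board's y axis along the fence's y.
- stop_red: Fixed red block near one end of the fence (left or right varies), on the robot's side of it: x -70 to 0 mm, y -15 to +15 mm, 36 mm high, with strap and black knob over the fence up to 54 mm high. Origin at bench level on the fence's front face, mid-width; axes as the fence's. The board's end touches it with the board's centre 95 mm from this origin along the fence, towards the fence's middle.
- stop_blue: Blue fixed stop block, same shape, size and axes as the red one, near the other end of the fence. Not to be used; it is a fixed obstacle.
- glue: White glue bottle with yellow label and orange cap, standing well to one side of the work, 64 mm across, 120 mm high; origin at the centre of its base. Leave alone.
- tape: Yellow tape measure standing on the bench well to the other side, 70 x 36 x 62 mm high; origin at the centre of its underside. Leave alone.
- screwdriver: Red-handled screwdriver, 190 mm long, lying on the bench close behind the fence and roughly along it, its length along its own x, about 30 mm thick; origin under its middle. Leave alone.
Not all that is in view belongs to the job. Several things look just like the board: the one meant starts nearest to the robot's base.

How it is judged (in metres and radians):
At the end, for the whole second after the job is handed in: The board lies flat on the bench at rest, its long side along the fence (gap at mid-length under 4 mm, angle under 0.04 rad) and its end against the red stop on the side towards the fence's middle (gap under 4 mm) (x of board in the frame of fence between -0.0485 and -0.041 m and angle between the y axis of board and the y axis of fence, either way round below 0.04 rad and (y of board in the frame of stop_red between 0.091 and 0.099 m or y of board in the frame of stop_red between -0.099 and -0.091 m) and y of board in the frame of fence between -0.15 and 0.15 m and height (world z) of board below 0.006 m and angle between board's own z axis and vertical below 0.06 rad and linear speed of board below 0.01 m/s); the robot touches nothing.
It fails at once if the board is lifted, carried or tipped (height (world z) of board above 0.012 m or angle between board's own z axis and vertical above 0.2 rad).
It fails at once if the glue bottle, tape measure or screwdriver is moved by more than 15 mm or the bottle is tipped (distance of any of glue, tape, screwdriver from where it was at the start of the episode above 0.015 m or angle between glue's own z axis and vertical above 0.2 rad).
It also fails if it takes over 45 s, if anything falls off the work surface, if the arm or the gripper's body presses on something with over 40 N, if the wrist force passes 120 N, or if a joint passes its speed limit or range.

ROBOT

A 7-joint arm with a two-finger parallel gripper is mounted at the origin on the work surface. World frame = base frame: x ahead of the robot, y to its left, z up, the work surface at z = 0. Lengths are in mm, angles in rad, forces in N, time in s.
With the tool pointing down it reaches from about 400 to 875 mm from the base axis. Payload 4.4 kg.
Tool frame: the origin (TCP) lies at the very end of the fingers, on their centre line; the grasp point (between the pads) lies 19 mm behind it (ctrl.grip_depth is the distance from the TCP to the grasp point, in mm); z points along the fingers, x is the direction in which the jaws open and shut, and the axes are right-handed (so a half turn about z gives the same grasp; the last joint's range is limited). The gripper opens to 85 mm and grips with 20 to 120 N. Pads are 22 mm wide; open, the fingers measure 114 mm over their backs; the gripper's body (76 mm by 85 mm) begins 54 mm behind the grasp point. The pads swing forward as they close: fully open they stand 13 mm farther back than shut.
Start: joints at [-1.275, 0.628, 0.038, 1.517, -0.027, 0.996, -0.02], TCP at [230.049, 607.944, 205.113] pointing down, gripper open.
Joint ranges: [-3.06, 3.06], [-0.37, 2.12], [-1.25, 1.32], [0.18, 2.47], [-1.1, 4.24], [0.23, 1.98], [-2.94, 2.94]. Speed limits (rad/s): [2.57, 2.57, 3.14, 3.14, 3.14, 3.14, 3.14].

INTERFACE

Orientations are given as [roll, pitch, yaw] about the fixed x, y, z axes, in that order (R = Rz(yaw) Ry(pitch) Rx(roll)).
In Python, from cell import ctrl gives the robot as it stands.
- The arm moves only by the shell command python3 -m creep 'ROWS'. ROWS is JSON, a list of rows, each an object with "hand": the opening, from 0 (shut) to 1 (fully open); "travel": the shift along the tool's x, y, z in cm, a list of three; "angular": the turn, a rotation vector about the tool's x, y, z in degrees, a list of three. In form: [{"hand": hand, "travel": [tx, ty, tz], "angular": [rx, ry, rz]}, ...]. A call has 1 to 20 rows; each row is the pose to reach, as a shift and turn from the pose measured when the call began, along the tool's axes at that moment; what a row does not reach only later rows make up. A row lasts 1/10 s, in which the tool goes at most 50 mm and 8.59 degrees, less where a joint would pass 70% of its speed; a pose out of reach is approached as far as the arm can. A call with a gripper value outside its range is refused whole. The fingers move at their own pace and stop on an object; the grip force is fixed at half the most. Time passes only in rows, so rows that repeat a pose let the fingers close. It gives the time, the measured TCP pose, the force and the opening at its end, in the units of the state.
- ctrl.read_state(): the state, without advancing time (a new reading comes with each control period).
- ctrl.get_image(name): name is "scene" or "side" or "wrist"; returns a dict with "frame" (480x640x3 uint8, red, green, blue), "fx", "fy", "cx", "cy" (pixels), "D" ([k1, k2, p1, p2, k3] as OpenCV has them; the pictures are not rectified), "origin" and "orientation" of the camera in the world. Camera axes: x right, y down, z forward; pixel columns grow to the right and rows downward; lengths in mm; the calibration is good to about 2 mm. A picture is of the moment at which its call begins. There is no depth.
- ctrl.finish_job(): hands the job in, once; it reports no verdict.
Trained networks look in the newest picture that a camera, given by its name, has taken for a name from the list of things; names that differ only in an ending like _2 or _b are one class to them, and where a whole thing is asked for, a point or a joint stands for the part that bears it (a point fixed in the world has none). Each returns a list of dicts, best first, with "confidence" (0 to 1); they miss things now and then, are a little off and sometimes report something else, mostly with a low value. They report only what shows in the picture. A call takes as long as a camera call. They do not tell look-alikes from the thing itself.
- ctrl.regions_of(camera, thing): "region" (480x640 bool, what is visible of it).
- ctrl.spot_point(camera, thing): "at" ([x, y, z] in mm, in world coordinates, good to about 4 mm: a listed point, or the origin of a listed thing).
The state is a dict: "clock": time; "qpos": joint angles; "qd": joint speeds; "tau": joint torques, N m; "eef_pos": TCP position; "tool_rot": TCP orientation; "force": force on the tool from outside, world axes, zero at the start; "torque": the same for the moment, N m; "width": finger opening in mm.
Only numpy, scipy, OpenCV 4.12 (cv2) and the standard library are available. Lean on these libraries where they do the work, as an engineer would, in place of code of your own. Each camera call takes 0.05 s, during which the arm holds its last target. There are 200 camera calls.

## Working session

There is one attempt and no reset: what is moved stays moved. The work goes in short steps, Python scripts to look and compute and a shell command to move; the robot and the scene stay as the last step left them, time stands still between calls to the robot, and variables do not carry over. Pictures are saved under pics/ and viewed, about 8 in all and at most 12, crops included, and the job is handed in when it is done.

```bash
ls; mkdir -p pics; cat > h.py <<'E'
import numpy as np,cv2
from cell import ctrl
from scipy.spatial.transform import Rotation as R
def cam(im):
    o=np.array(im["origin"]);q=np.array(im["orientation"],float)
    M=q if q.shape==(3,3) else R.from_euler('xyz',q).as_matrix()
    K=np.array([[im["fx"],0,im["cx"]],[0,im["fy"],im["cy"]],[0,0,1]]);return o,M,K,np.array(im["D"])
def px2w(im,px,z):
    o,M,K,D=cam(im)
    u=cv2.undistortPoints(np.array(px,float).reshape(-1,1,2),K,D).reshape(-1,2)
    d=np.c_[u,np.ones(len(u))]@M.T
    return o+d*((z-o[2])/d[:,2])[:,None]
def snap(n,f):
    im=ctrl.get_image(n);cv2.imwrite(f,im["frame"][...,::-1]);return im
def top_rect(im,mask,z):
    c=max(cv2.findContours(mask.astype(np.uint8),0,1)[0],key=cv2.contourArea)[:,0]
    w=px2w(im,c,z)[:,:2];return w
E
python3 - <<'E'
from h import *
s=ctrl.read_state();print(s)
a=snap("scene","pics/scene.png");b=snap("side","pics/side.png")
print(a["origin"],a["orientation"],b["origin"],b["orientation"],a["fx"])
for c in("scene","side"):
  for t in("board","fence","stop_red","stop_blue","glue","tape","screwdriver"):
    print(c,t,[(np.round(r["at"]).tolist(),round(r["confidence"],2)) for r in ctrl.spot_point(c,t)])
E
```

```text
pics
{'clock': 0.0, 'qpos': array([-1.27479924,  0.62935087,  0.03841082,  1.51840004, -0.02699183,
        0.99630447, -0.02001198]), 'qd': array([ 1.62807223e-03, -7.03576551e-04, -6.87896511e-04,  3.28787493e-04,
        1.69946658e-04,  9.28621834e-05, -7.54733475e-04]), 'tau': array([-6.04399229e-04, -5.63398755e+01,  1.22614168e+00, -1.93445814e+01,
        1.10554430e-02,  1.03324463e-02, -3.57234285e-05]), 'eef_pos': array([229.78368303, 607.28374653, 204.17526281]), 'tool_rot': array([3.14157737e+00, 1.94558314e-03, 1.20901615e+00]), 'force': array([-0.08601417, -1.0847968 ,  0.84753129]), 'torque': array([0.01248955, 0.01690662, 0.01327931]), 'width': 85.14019232612225}
[994.07749908 404.04824469 804.45312794] [-2.49558234 -0.00720741  2.33243921] [   39.9597641  -1009.57251024   892.71652562] [-2.20766537  0.01576447 -0.4857298 ] 450.46516747987226
scene board [([571.0, -420.0, 0.0], 0.96), ([518.0, 317.0, -1.0], 0.95), ([796.0, 324.0, 1.0], 0.93), ([531.0, -40.0, 3.0], 0.88), ([342.0, 376.0, -3.0], 0.74)]
scene fence [([634.0, -31.0, 1.0], 0.97)]
scene stop_red [([642.0, -250.0, 2.0], 0.86)]
scene stop_blue [([641.0, 177.0, 0.0], 0.62)]
scene glue [([342.0, 379.0, 2.0], 0.72)]
scene tape [([361.0, -384.0, -2.0], 0.72)]
scene screwdriver [([724.0, 22.0, -2.0], 0.92), ([642.0, -252.0, 1.0], 0.55)]
side board [([523.0, 316.0, 0.0], 0.93), ([574.0, -418.0, -0.0], 0.89), ([789.0, 324.0, -1.0], 0.74), ([527.0, -39.0, 2.0], 0.7)]
side fence [([644.0, -27.0, 3.0], 0.96)]
side stop_red [([642.0, -254.0, 3.0], 0.79)]
side stop_blue [([646.0, 176.0, -0.0], 0.73)]
side glue [([341.0, 375.0, 5.0], 0.94), ([723.0, 22.0, 2.0], 0.42)]
side tape [([366.0, -384.0, 0.0], 0.94)]
side screwdriver [([728.0, 23.0, 0.0], 0.77)]
```

View pics/scene.png

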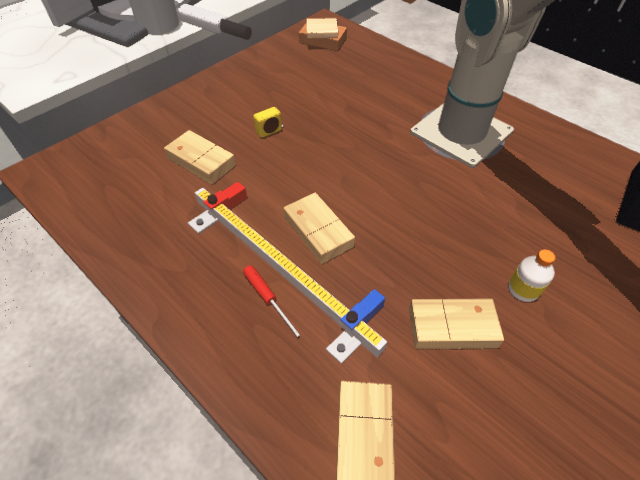

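View pics/side.png

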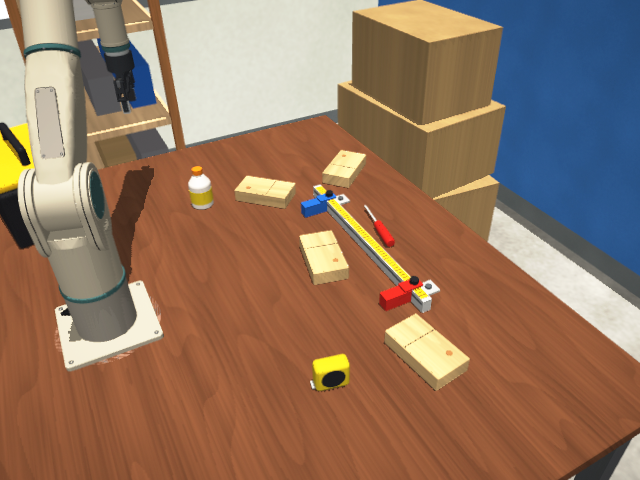

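Candidates for the board (scene image): (320,227), (200,155), (457,322) and (366,430). By position, (320,227), at about (530,-40) mm, is nearest the base and lies between the stops. Next I fit exact poses and check the choice in a crop.

```bash
cat >> h.py <<'E'
from scipy.optimize import minimize
def proj(im,P):
    o,M,K,D=cam(im);return cv2.projectPoints((P-o)@M,np.zeros(3),np.zeros(3),K,D)[0].reshape(-1,2)
def box(p,x0,x1,y0,y1,h):
    c,s=np.cos(p[2]),np.sin(p[2])
    return np.array([[p[0]+c*x-s*y,p[1]+s*x+c*y,z] for x in(x0,x1) for y in(y0,y1) for z in(0,h)])
def hullmask(im,P):
    m=np.zeros((480,640),np.float32);h=cv2.convexHull(proj(im,P).astype(np.float32))
    cv2.fillConvexPoly(m,np.round(h*16).astype(np.int32),1,cv2.LINE_AA if 0 else 8,4);return cv2.GaussianBlur(m,(5,5),0)
def fit(obs,p0,dims):  # obs: [(im,mask)]
    tgt=[(im,cv2.GaussianBlur(m.astype(np.float32),(5,5),0)) for im,m in obs]
    f=lambda p:sum(((hullmask(im,box(p,*dims))-t)**2).sum() for im,t in tgt)
    p0=np.array(p0,float);best=None
    for d in(-.2,0,.2):
        s=np.array([p0+[0,0,d],p0+[8,0,d],p0+[0,8,d],p0+[0,0,d+.1]])
        r=minimize(f,p0,method="Nelder-Mead",options=dict(initial_simplex=s,xatol=.02,fatol=.05,maxiter=400))
        if best is None or r.fun<best.fun: best=r
    return best.x,best.fun
BOARD=(-44.5,44.5,-80,80,38);FENCE=(0,24,-280,280,35)
def region(c,t,xy):
    best=None
    im=ctrl.get_image(c);p=proj(im,np.array([[*xy,18.]]))[0]
    for r in ctrl.regions_of(c,t):
        m=r["region"];
        if not m.any():continue
        d=np.hypot(*(np.argwhere(m).mean(0)[::-1]-p))
        if best is None or d<best[0]:best=(d,m)
    return im,best[1],best[0]
E
python3 - <<'E'
from h import *
for t,xy,dims in(("board",(529,-40),BOARD),("fence",(639,-29),FENCE)):
    o=[region(c,t,xy) for c in("scene","side")]
    print(t,[(round(d,1),m.sum()) for _,m,d in o])
    for sub in(o,o[:1],o[1:]):print(fit([(i,m) for i,m,_ in sub],[*xy,0],dims))
    if t=="board":
        im,m,_=o[0];f=im["frame"][...,::-1][140:320,160:420].copy();cv2.imwrite("pics/crop.png",cv2.resize(f,None,fx=3,fy=3))
for t in("stop_red","stop_blue"):
    for c in("scene","side"):
        print(t,c,[np.round(r["at"],1).tolist() for r in ctrl.spot_point(c,t)][:1])
E
```

```text
board [(np.float64(1.0), np.int64(2798)), (np.float64(0.5), np.int64(1945))]
(array([ 5.28507326e+02, -3.87880645e+01, -2.45535560e-01]), np.float64(112.7852783203125))
(array([ 5.26690304e+02, -4.05847350e+01, -2.21746773e-01]), np.float64(60.930816650390625))
(array([ 5.29029942e+02, -3.72559711e+01, -2.35035912e-01]), np.float64(23.13946533203125))
fence [(np.float64(23.7), np.int64(4551)), (np.float64(22.0), np.int64(2248))]
(array([ 6.42666752e+02, -3.14070613e+01, -1.16231434e-02]), np.float64(1962.3331298828125))
(array([ 6.41868538e+02, -3.20802395e+01, -1.77514416e-02]), np.float64(1289.078857421875))
(array([ 6.45317280e+02, -2.62932450e+01, -6.97354777e-03]), np.float64(650.310791015625))
stop_red scene [[645.0, -251.2, 1.4]]
stop_red side [[641.4, -252.8, 3.7]]
stop_blue scene [[640.0, 173.2, -0.5]]
stop_blue side [[645.1, 176.5, -1.4]]
```

View pics/crop.png

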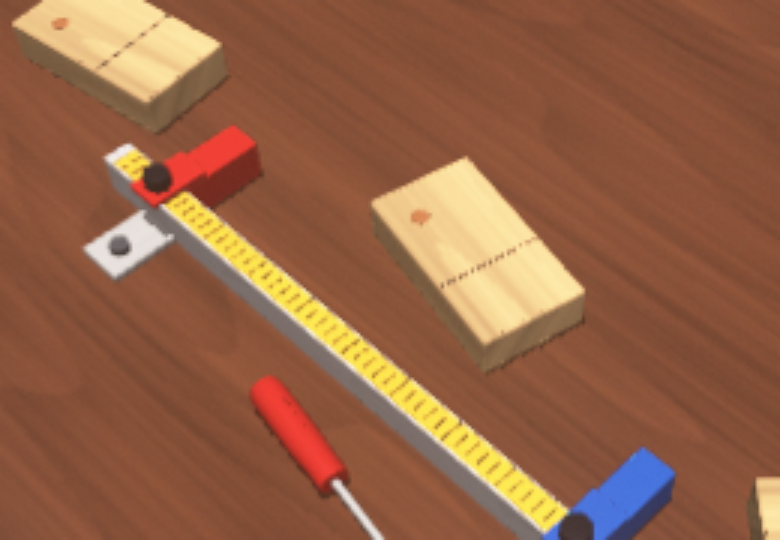

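The crop confirms the choice: the board centred at scene (320,227) lies between the red stop (about (235,192)) and the blue one (about (365,312)), in front of the fence. Fitted pose is (528,-39), yaw -0.24. The goal is about (598,-157). I'll push it towards the fence first, then along it.

```bash
cat >> h.py <<'E'
def rows(*W):
    s=ctrl.read_state();A=R.from_euler('xyz',s["tool_rot"]);p=np.array(s["eef_pos"])
    print(np.round(s["clock"],2),np.round(p,1),np.round(s["tool_rot"],3),np.round(s["force"],1),round(s["width"],1))
    for x,y,z,yaw in W:
        B=R.from_euler('xyz',[np.pi,0,yaw])
        print((x,y,z),np.round(A.inv().apply(np.array([x,y,z])-p)/10,2).tolist(),np.round((A.inv()*B).as_rotvec(degrees=True),1).tolist())
E
python3 -c "
from h import *
rows((400,330,200,1.57),(435,-45,200,1.57),(435,-45,60,1.57))"
```

```text
1.4 [230.1 608.  205.1] [-3.142 -0.     1.209] [ 0.5  0.1 -0.2] 85.6
(400, 330, 200) [-19.98, 25.73, 0.51] [-0.0, -0.0, -20.7]
(435, -45, 200) [-53.81, 42.28, 0.51] [-0.0, -0.0, -20.7]
(435, -45, 60) [-53.81, 42.28, 14.51] [-0.0, -0.0, -20.7]
```

```bash
python3 -m creep '[{"hand":0.8,"travel":[-5,6.4,0],"angular":[0,0,-5]},{"hand":0.8,"travel":[-10,12.9,0],"angular":[0,0,-10]},{"hand":0.8,"travel":[-15,19.3,0],"angular":[0,0,-15]},{"hand":0.8,"travel":[-20,25.7,0.5],"angular":[0,0,-20.7]},{"hand":0.8,"travel":[-20,25.7,0.5],"angular":[0,0,-20.7]},{"hand":0.8,"travel":[-20,25.7,0.5],"angular":[0,0,-20.7]},{"hand":0.8,"travel":[-53.8,42.3,0.5],"angular":[0,0,-20.7]},{"hand":0.8,"travel":[-53.8,42.3,0.5],"angular":[0,0,-20.7]},{"hand":0.8,"travel":[-53.8,42.3,0.5],"angular":[0,0,-20.7]},{"hand":0.8,"travel":[-53.8,42.3,0.5],"angular":[0,0,-20.7]},{"hand":0.8,"travel":[-53.8,42.3,0.5],"angular":[0,0,-20.7]},{"hand":0.8,"travel":[-53.8,42.3,0.5],"angular":[0,0,-20.7]},{"hand":0.8,"travel":[-53.8,42.3,0.5],"angular":[0,0,-20.7]},{"hand":0.8,"travel":[-53.8,42.3,0.5],"angular":[0,0,-20.7]},{"hand":0.8,"travel":[-53.8,42.3,0.5],"angular":[0,0,-20.7]},{"hand":0.8,"travel":[-53.8,42.3,0.5],"angular":[0,0,-20.7]}]'
python3 -c "
from h import *
rows((435,-45,200,1.57),(435,-45,12,1.57))"
```

```text
clock: 3.0
eef_pos: [435.3, -46.2, 200.2]
tool_rot: [3.141, -0.0, 1.566]
force: [-0.6, 0.2, 0.6]
width: 68.3
3.0 [435.3 -46.2 200.2] [ 3.141 -0.     1.566] [-0.6  0.2  0.6] 68.3
(435, -45, 200) [0.12, -0.03, 0.02] [0.0, -0.0, -0.2]
(435, -45, 12) [0.12, -0.04, 18.82] [0.0, -0.0, -0.2]
```

```bash
python3 -m creep '[{"hand":0.8,"travel":[0,0,5],"angular":[0,0,0]},{"hand":0.8,"travel":[0,0,10],"angular":[0,0,0]},{"hand":0.8,"travel":[0,0,15],"angular":[0,0,0]},{"hand":0.8,"travel":[0,0,18],"angular":[0,0,0]},{"hand":0.8,"travel":[0,0,19],"angular":[0,0,0]},{"hand":0.8,"travel":[0,0,19],"angular":[0,0,0]}]'
python3 -m creep '[{"hand":0.8,"travel":[0,1,0],"angular":[0,0,0]},{"hand":0.8,"travel":[0,2,0],"angular":[0,0,0]},{"hand":0.8,"travel":[0,3,0],"angular":[0,0,0]},{"hand":0.8,"travel":[0,4,0],"angular":[0,0,0]},{"hand":0.8,"travel":[0,5,0],"angular":[0,0,0]},{"hand":0.8,"travel":[0,6,0],"angular":[0,0,0]},{"hand":0.8,"travel":[0,7,0],"angular":[0,0,0]},{"hand":0.8,"travel":[0,7.5,0],"angular":[0,0,0]},{"hand":0.8,"travel":[0,8,0],"angular":[0,0,0]},{"hand":0.8,"travel":[0,8,0],"angular":[0,0,0]}]'
python3 - <<'E'
from h import *
o=[region(c,"board",(555,-40)) for c in("scene","side")]
print([(round(d,1),m.sum()) for _,m,d in o])
print(fit([(i,m) for i,m,_ in o],[555,-40,-.1],BOARD))
cv2.imwrite("pics/p1.png",np.hstack([cv2.resize(o[0][0]["frame"][140:340,180:400],(396,360)),cv2.resize(o[1][0]["frame"][160:360,260:480],(396,360))])[...,::-1])
rows()
E
```

```text
clock: 3.6
eef_pos: [434.6, -43.6, 8.8]
tool_rot: [-3.139, -0.002, 1.57]
force: [0.1, 0.1, 0.0]
width: 68.3
clock: 4.6
eef_pos: [515.2, -43.7, 8.6]
tool_rot: [-3.14, -0.002, 1.57]
force: [0.9, -0.3, 0.1]
width: 68.4
[(np.float64(9.5), np.int64(2574)), (np.float64(12.7), np.int64(1319))]
(array([ 5.28773070e+02, -3.87452768e+01, -2.49215900e-01]), np.float64(860.7083129882812))
4.8 [514.  -43.8   8.6] [-3.139e+00 -1.000e-03  1.570e+00] [ 0.2  0.6 -0.4] 68.6
```

View pics/p1.png

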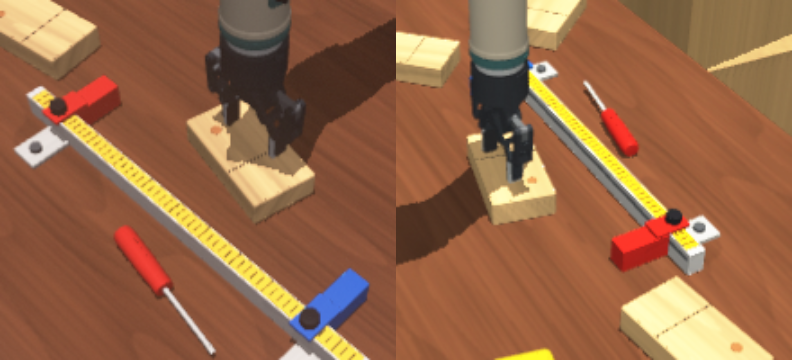

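The board hasn't moved (fit unchanged at (529,-39,-0.25)) and the force is about zero. In the picture the fingertips hang over the board's top, even though z reads 8.6 mm. I'll triangulate the tips before moving again.

```bash
python3 - <<'E'
from h import *
a=snap("scene","pics/a.png");b=snap("side","pics/b.png")
for y in(-95,-85,7):
  for z in(10,20,50):
    P=np.array([[514.,y,z]]);print(y,z,np.round(proj(a,P)[0]),np.round(proj(b,P)[0]))
w=snap("wrist","pics/w.png");print(w["origin"],w["orientation"])
A=cv2.resize(a["frame"][170:260,260:380],(400,300),interpolation=2);B=cv2.resize(b["frame"][180:300,280:360],(400,600))[:300*2:2] if 0 else cv2.resize(b["frame"][195:285,265:385],(400,300),interpolation=2)
cv2.imwrite("pics/ab.png",np.hstack([A,B])[...,::-1])
E
```

```text
-95 10 [305. 213.] [328. 274.]
-95 20 [305. 210.] [328. 271.]
-95 50 [305. 201.] [328. 261.]
-85 10 [308. 215.] [326. 272.]
-85 20 [308. 212.] [326. 268.]
-85 50 [308. 204.] [326. 259.]
7 10 [337. 237.] [310. 251.]
7 20 [338. 234.] [310. 248.]
7 50 [338. 226.] [309. 239.]
[441.23018502 -43.95075328 178.14049138] [ 2.85164710e+00 -1.61429032e-03  1.57035933e+00]
```

View pics/ab.png

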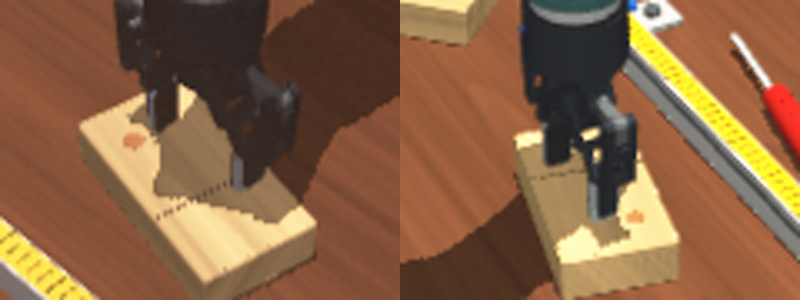

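View pics/w.png

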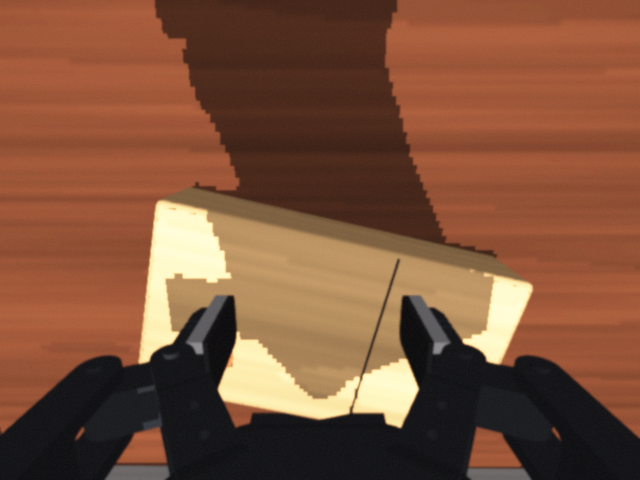

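```bash
python3 - <<'E'
from h import *
a,b,w=[ctrl.get_image(n) for n in("scene","side","wrist")]
P=box((528.5,-38.8,-.245),*BOARD);print(np.c_[np.round(P),np.round(proj(w,P))])
def tri(obs):
    A=[];B=[]
    for im,px in obs:
        o,M,K,D=cam(im);u=cv2.undistortPoints(np.array([[px]],float),K,D)[0,0];d=M@[*u,1];d/=np.linalg.norm(d)
        Q=np.eye(3)-np.outer(d,d);A.append(Q);B.append(Q@o)
    A=np.vstack(A);B=np.hstack(B);x=np.linalg.lstsq(A,B,rcond=None)[0];return x,np.linalg.norm(A@x-B)
print(tri([(a,(305,207)),(b,(325,260))]),tri([(a,(331,226)),(b,(309,244))]))
print(tri([(a,(305,207)),(b,(309,244))]),tri([(a,(331,226)),(b,(325,260))]))
print(proj(w,np.array([[514,-84.,10],[514,-84,45],[514,-3,10],[514,-3,45]])))
print(ctrl.read_state()["eef_pos"], ctrl.read_state()["qpos"])
E
```

```text
[[ 466. -106.    0.  191.  183.]
 [ 466. -106.   38.  159.  197.]
 [ 505.   50.    0.  497.  258.]
 [ 505.   50.   38.  540.  288.]
 [ 552. -127.    0.  168.  339.]
 [ 552. -127.   38.  135.  384.]
 [ 591.   28.    0.  440.  396.]
 [ 591.   28.   38.  465.  451.]]
(array([517.20757117, -84.12151215,  43.80788225]), np.float64(7.344424834674798)) (array([513.95440879,  -5.49221065,  40.65805251]), np.float64(8.973073792869712))
(array([513.03080789, -57.12048574,  71.28469293]), np.float64(39.22022569264705)) (array([518.57037822, -32.05663523,  12.31556428]), np.float64(25.230075763481473))
[[237.26531035 282.30650485]
 [219.20086492 316.49405933]
 [398.77518682 282.12975527]
 [417.26845723 316.25034612]]
[514.48062461 -43.70446451   8.70274742] [ 0.22208427  0.77009178 -0.28820078  2.02485879  0.5057859   0.4173295
  1.11343662]
```

The two cameras triangulate the fingertips to z ≈ 42 mm where the state says 8.7 mm, and the horizontal position agrees. So the tips sit about 33 mm above the reported TCP, more than the opening's 13 mm explains. I trust the images: back off, lower by about 25 mm while watching force, and check.

```bash
python3 -m creep '[{"hand":0.8,"travel":[0,-3,-0.3],"angular":[0,0,0]},{"hand":0.8,"travel":[0,-6,-0.3],"angular":[0,0,0]},{"hand":0.8,"travel":[0,-8,-0.3],"angular":[0,0,0]},{"hand":0.8,"travel":[0,-8,0.5],"angular":[0,0,0]},{"hand":0.8,"travel":[0,-8,1],"angular":[0,0,0]},{"hand":0.8,"travel":[0,-8,1],"angular":[0,0,0]}]'
python3 -m creep '[{"hand":0.8,"travel":[0,0,0.5],"angular":[0,0,0]},{"hand":0.8,"travel":[0,0,1],"angular":[0,0,0]},{"hand":0.8,"travel":[0,0,1],"angular":[0,0,0]}]'
python3 - <<'E'
from h import *
a=snap("scene","pics/a2.png");b=snap("side","pics/b2.png");rows()
p=proj(a,np.array([[435.,-44,10]]))[0];q=proj(b,np.array([[435.,-44,10]]))[0];print(p,q)
def cr(im,p):
    x,y=int(p[0])-60,int(p[1])-50;print(x,y);return cv2.resize(im["frame"][y:y+90,x:x+120],(400,300),interpolation=2)
cv2.imwrite("pics/ab2.png",np.hstack([cr(a,p),cr(b,q)])[...,::-1])
E
```

```text
clock: 5.7
eef_pos: [434.1, -43.6, -1.5]
tool_rot: [-3.139, -0.002, 1.571]
force: [-0.5, 0.2, 0.4]
width: 68.1
clock: 6.0
eef_pos: [434.1, -43.6, -11.7]
tool_rot: [-3.138, -0.002, 1.571]
force: [0.5, -0.0, -0.2]
width: 67.9
6.1 [434.2 -43.6 -11.3] [-3.139e+00 -2.000e-03  1.571e+00] [-0.3  0.3  0.2] 68.4
[344.0023104  206.12216626] [290.21504362 272.20034078]
284 156
230 222
```

View pics/ab2.png

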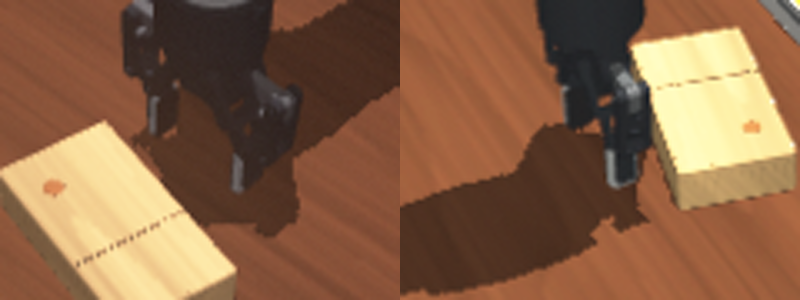

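Tips are now in front of the board's near side and well below its top: scene (330,196) and (355,212), side (296,277), with no contact force. I'll lower another 5 mm and push slowly.

```bash
python3 -m creep '[{"hand":0.8,"travel":[0,0,0.5],"angular":[0,0,0]},{"hand":0.8,"travel":[0,1,0.5],"angular":[0,0,0]},{"hand":0.8,"travel":[0,2,0.5],"angular":[0,0,0]},{"hand":0.8,"travel":[0,2.8,0.5],"angular":[0,0,0]},{"hand":0.8,"travel":[0,3.5,0.5],"angular":[0,0,0]},{"hand":0.8,"travel":[0,4.2,0.5],"angular":[0,0,0]},{"hand":0.8,"travel":[0,4.9,0.5],"angular":[0,0,0]},{"hand":0.8,"travel":[0,5.6,0.5],"angular":[0,0,0]},{"hand":0.8,"travel":[0,6.3,0.5],"angular":[0,0,0]},{"hand":0.8,"travel":[0,7,0.5],"angular":[0,0,0]},{"hand":0.8,"travel":[0,7.7,0.5],"angular":[0,0,0]},{"hand":0.8,"travel":[0,8.2,0.5],"angular":[0,0,0]},{"hand":0.8,"travel":[0,8.5,0.5],"angular":[0,0,0]},{"hand":0.8,"travel":[0,8.5,0.5],"angular":[0,0,0]}]'
cat >> h.py <<'E'
def vis(xy,yaw=0,cams=("scene","side")):  # fit board by visible-only error
    o=[region(c,"board",xy) for c in cams]
    print([(round(d,1),int(m.sum())) for _,m,d in o]);rows()
    for s in(o,)+tuple([k] for k in o):
        x,e=fit([(i,m) for i,m,_ in s],[*xy,yaw],BOARD);print(np.round(x,3),round(e))
E
python3 -c "
from h import *
vis((575,-50))"
```

```text
clock: 7.5
eef_pos: [520.2, -43.3, -16.5]
tool_rot: [-3.14, -0.003, 1.571]
force: [-1.1, -0.2, 0.6]
width: 68.5
[(np.float64(8.3), 2959), (np.float64(5.7), 1268)]
7.7 [519.6 -43.5 -16.4] [-3.139e+00 -2.000e-03  1.571e+00] [ 0.2 -0.  -0.4] 68.3
[ 5.77183e+02 -3.28770e+01 -3.80000e-02] 847
[ 5.74645e+02 -3.26580e+01 -2.30000e-02] 120
[ 6.03103e+02 -3.76020e+01 -4.66000e-01] 528
```

```bash
python3 -m creep '[{"hand":0.8,"travel":[0,0.5,0],"angular":[0,0,0]},{"hand":0.8,"travel":[0,1,0],"angular":[0,0,0]},{"hand":0.8,"travel":[0,1.5,0],"angular":[0,0,0]},{"hand":0.8,"travel":[0,1.5,0],"angular":[0,0,0]},{"hand":0.8,"travel":[0,0,0],"angular":[0,0,0]},{"hand":0.8,"travel":[0,-2,0],"angular":[0,0,0]},{"hand":0.8,"travel":[0,-3,-3],"angular":[0,0,0]},{"hand":0.8,"travel":[0,-3,-8],"angular":[0,0,0]},{"hand":0.8,"travel":[0,-3,-11],"angular":[0,0,0]},{"hand":0.6,"travel":[0,-3,-12],"angular":[0,0,0]}]'
python3 -c "
from h import *
vis((590,-35))
rows((590,90,100,0),(590,90,-14,0))"
```

```text
clock: 8.7
eef_pos: [492.4, -43.5, 106.7]
tool_rot: [3.137, -0.002, 1.57]
force: [0.3, -0.0, -0.8]
width: 55.7
[(np.float64(2.9), 2807), (np.float64(1.5), 1905)]
8.9 [489.4 -44.1 102.8] [-3.138e+00 -2.000e-03  1.570e+00] [-0.8 -0.7 -0.6] 51.3
[ 5.90044e+02 -2.91100e+01 -4.30000e-02] 367
[ 5.86146e+02 -3.33920e+01 -4.70000e-02] 262
[ 5.93031e+02 -2.68750e+01  1.50000e-02] 50
8.9 [489.4 -44.1 102.8] [-3.138e+00 -2.000e-03  1.570e+00] [-0.8 -0.7 -0.6] 51.3
(590, 90, 100) [13.42, 10.05, 0.27] [-0.2, 0.1, 90.0]
(590, 90, -14) [13.4, 10.09, 11.67] [-0.2, 0.1, 90.0]
```

```bash
python3 -m creep '[{"hand":0.4,"travel":[2,1,0],"angular":[0,0,8]},{"hand":0.4,"travel":[4,3,0],"angular":[0,0,16]},{"hand":0.4,"travel":[6,5,0],"angular":[0,0,24]},{"hand":0.4,"travel":[8,6,0],"angular":[0,0,32]},{"hand":0.4,"travel":[10,8,0],"angular":[0,0,40]},{"hand":0.4,"travel":[12,9,0],"angular":[0,0,48]},{"hand":0.4,"travel":[13.4,10,0],"angular":[0,0,56]},{"hand":0.4,"travel":[13.4,10,0],"angular":[0,0,64]},{"hand":0.4,"travel":[13.4,10,0],"angular":[0,0,72]},{"hand":0.4,"travel":[13.4,10,0],"angular":[0,0,80]},{"hand":0.4,"travel":[13.4,10,0],"angular":[0,0,88]},{"hand":0.4,"travel":[13.4,10,0],"angular":[0,0,90]},{"hand":0.4,"travel":[13.4,10,0],"angular":[0,0,90]}]'
python3 -c "
from h import *
rows((590,90,-14,0))"
```

```text
clock: 10.2
eef_pos: [588.7, 89.8, 101.3]
tool_rot: [-3.141, 0.005, 0.002]
force: [0.2, 0.4, 0.3]
width: 33.9
10.2 [588.7  89.8 101.3] [-3.141e+00  5.000e-03  2.000e-03] [0.2 0.4 0.3] 33.9
(590, 90, -14) [0.19, -0.02, 11.53] [-0.0, 0.3, 0.1]
```

```bash
python3 -m creep '[{"hand":0.4,"travel":[0.2,0,5],"angular":[0,0.3,0]},{"hand":0.4,"travel":[0.2,0,9],"angular":[0,0.3,0]},{"hand":0.4,"travel":[0.2,0,11],"angular":[0,0.3,0]},{"hand":0.4,"travel":[0.2,0,11.3],"angular":[0,0.3,0]},{"hand":0.4,"travel":[0.2,0,11.3],"angular":[0,0.3,0]}]'
python3 -m creep '[{"hand":0.4,"travel":[0,1,0],"angular":[0,0,0]},{"hand":0.4,"travel":[0,2,0],"angular":[0,0,0]},{"hand":0.4,"travel":[0,3,0],"angular":[0,0,0]},{"hand":0.4,"travel":[0,3.8,0],"angular":[0,0,0]},{"hand":0.4,"travel":[0,4.6,0],"angular":[0,0,0]},{"hand":0.4,"travel":[0,5.4,0],"angular":[0,0,0]},{"hand":0.4,"travel":[0,6.2,0],"angular":[0,0,0]},{"hand":0.4,"travel":[0,7,0],"angular":[0,0,0]},{"hand":0.4,"travel":[0,7.8,0],"angular":[0,0,0]},{"hand":0.4,"travel":[0,8.6,0],"angular":[0,0,0]},{"hand":0.4,"travel":[0,9.4,0],"angular":[0,0,0]},{"hand":0.4,"travel":[0,10.2,0],"angular":[0,0,0]},{"hand":0.4,"travel":[0,11,0],"angular":[0,0,0]},{"hand":0.4,"travel":[0,11.8,0],"angular":[0,0,0]},{"hand":0.4,"travel":[0,12.6,0],"angular":[0,0,0]},{"hand":0.4,"travel":[0,13.2,0],"angular":[0,0,0]},{"hand":0.4,"travel":[0,13.8,0],"angular":[0,0,0]},{"hand":0.4,"travel":[0,14.3,0],"angular":[0,0,0]},{"hand":0.4,"travel":[0,14.5,0],"angular":[0,0,0]}]'
python3 -c "
from h import *
vis((592,-145))"
```

```text
clock: 10.7
eef_pos: [589.8, 89.8, -12.3]
tool_rot: [-3.141, 0.001, 0.003]
force: [0.7, 0.1, 0.0]
width: 34.2
clock: 12.6
eef_pos: [590.1, -56.0, -12.5]
tool_rot: [-3.141, 0.001, 0.002]
force: [0.2, 2.2, 0.5]
width: 34.4
[(np.float64(10.5), 1586), (np.float64(1.1), 2115)]
12.8 [589.9 -55.8 -12.5] [3.141e+00 2.000e-03 3.000e-03] [-0.2 -0.   0.2] 33.9
[ 5.91717e+02 -1.46155e+02 -4.50000e-02] 1373
[ 5.96157e+02 -1.55348e+02 -2.81000e-01] 1075
[ 5.92464e+02 -1.39850e+02 -1.60000e-02] 169
```

Now creep into the red stop in small steps, watching the force.

```bash
python3 -m creep '[{"hand":0.4,"travel":[0,0.3,0],"angular":[0,0,0]},{"hand":0.4,"travel":[0,0.6,0],"angular":[0,0,0]},{"hand":0.4,"travel":[0,0.9,0],"angular":[0,0,0]},{"hand":0.4,"travel":[0,0.9,0],"angular":[0,0,0]}]'
python3 -m creep '[{"hand":0.4,"travel":[0,0.2,0],"angular":[0,0,0]},{"hand":0.4,"travel":[0,0.3,0],"angular":[0,0,0]},{"hand":0.4,"travel":[0,0.3,0],"angular":[0,0,0]}]'
```

```text
clock: 13.2
eef_pos: [590.0, -65.4, -12.6]
tool_rot: [3.141, 0.002, 0.002]
force: [-0.6, 1.0, 0.0]
width: 33.9
clock: 13.5
eef_pos: [590.0, -65.4, -12.5]
tool_rot: [-3.139, 0.002, 0.004]
force: [-0.4, 6.4, 0.7]
width: 34.0
```

```bash
python3 -m creep '[{"hand":0.4,"travel":[0,0.4,0],"angular":[0,0,0]},{"hand":0.4,"travel":[0,0.7,0],"angular":[0,0,0]},{"hand":0.4,"travel":[0,0.7,0],"angular":[0,0,0]}]'
python3 -m creep '[{"hand":0.4,"travel":[0,-1.5,0],"angular":[0,0,0]},{"hand":0.4,"travel":[0,-3.5,0],"angular":[0,0,0]},{"hand":0.4,"travel":[0,-5,-4],"angular":[0,0,0]},{"hand":0.4,"travel":[0,-5,-9],"angular":[0,0,0]},{"hand":0.4,"travel":[0,-5,-12],"angular":[0,0,0]},{"hand":0.8,"travel":[0,-5,-12],"angular":[0,0,0]}]'
python3 -c "
from h import *
rows((500,-155,100,1.57))"
```

```text
clock: 13.8
eef_pos: [590.1, -65.1, -12.5]
tool_rot: [-3.131, 0.002, 0.007]
force: [-0.8, 13.5, 1.8]
width: 34.3
clock: 14.4
eef_pos: [593.5, -16.6, 112.7]
tool_rot: [-3.132, -0.008, 0.007]
force: [0.8, -0.5, 0.2]
width: 47.7
14.4 [593.5 -16.6 112.7] [-3.132 -0.008  0.007] [ 0.8 -0.5  0.2] 47.7
(500, -155, 100) [-9.45, 13.79, 1.07] [-0.1, -0.8, -89.6]
```

```bash
python3 -m creep '[{"hand":0.8,"travel":[-3,1,0],"angular":[0,0,-8]},{"hand":0.8,"travel":[-5,3,0],"angular":[0,0,-16]},{"hand":0.8,"travel":[-7,6,0],"angular":[0,0,-24]},{"hand":0.8,"travel":[-9.5,8,0],"angular":[0,0,-32]},{"hand":0.8,"travel":[-9.5,10,0],"angular":[0,0,-40]},{"hand":0.8,"travel":[-9.5,12,0],"angular":[0,0,-48]},{"hand":0.8,"travel":[-9.5,13.8,0],"angular":[0,0,-56]},{"hand":0.8,"travel":[-9.5,13.8,0],"angular":[0,0,-64]},{"hand":0.8,"travel":[-9.5,13.8,0],"angular":[0,0,-72]},{"hand":0.8,"travel":[-9.5,13.8,1],"angular":[0,0,-80]},{"hand":0.8,"travel":[-9.5,13.8,1],"angular":[0,-0.8,-88]},{"hand":0.8,"travel":[-9.5,13.8,1],"angular":[0,-0.8,-89.6]},{"hand":0.8,"travel":[-9.5,13.8,1],"angular":[0,-0.8,-89.6]}]'
python3 -c "
from h import *
vis((594,-155))
rows((505,-156,-16,1.57))"
```

```text
clock: 15.7
eef_pos: [499.1, -155.1, 100.0]
tool_rot: [-3.139, -0.002, 1.568]
force: [0.3, 0.3, 0.6]
width: 68.3
[(np.float64(3.0), 2426), (np.float64(2.1), 2060)]
15.9 [ 499.4 -155.2  100.7] [-3.140e+00 -1.000e-03  1.569e+00] [-0.2  0.   0.6] 68.4
[ 5.90925e+02 -1.53341e+02 -2.70000e-02] 606
[ 5.86027e+02 -1.57331e+02 -5.20000e-02] 260
[ 5.92708e+02 -1.46399e+02  1.00000e-02] 254
15.9 [ 499.4 -155.2  100.7] [-3.140e+00 -1.000e-03  1.569e+00] [-0.2  0.   0.6] 68.4
(505, -156, -16) [-0.09, 0.58, 11.67] [-0.1, -0.0, -0.1]
```

```bash
python3 -m creep '[{"hand":0.8,"travel":[0,0.5,5],"angular":[0,0,0]},{"hand":0.8,"travel":[0,0.5,9.5],"angular":[0,0,0]},{"hand":0.8,"travel":[0,0.5,11.6],"angular":[0,0,0]},{"hand":0.8,"travel":[0,1.5,11.6],"angular":[0,0,0]},{"hand":0.8,"travel":[0,2.5,11.6],"angular":[0,0,0]},{"hand":0.8,"travel":[0,3.2,11.6],"angular":[0,0,0]},{"hand":0.8,"travel":[0,3.6,11.6],"angular":[0,0,0]},{"hand":0.8,"travel":[0,3.9,11.6],"angular":[0,0,0]},{"hand":0.8,"travel":[0,4.2,11.6],"angular":[0,0,0]},{"hand":0.8,"travel":[0,4.2,11.6],"angular":[0,0,0]}]'
python3 -m creep '[{"hand":0.8,"travel":[0,0.2,0],"angular":[0,0,0]},{"hand":0.8,"travel":[0,0.4,0],"angular":[0,0,0]},{"hand":0.8,"travel":[0,0.4,0],"angular":[0,0,0]}]'
```

```text
clock: 16.9
eef_pos: [540.0, -155.7, -15.2]
tool_rot: [-3.138, 0.0, 1.568]
force: [-3.6, -0.1, 2.3]
width: 68.5
clock: 17.2
eef_pos: [539.8, -155.8, -15.5]
tool_rot: [-3.13, 0.001, 1.567]
force: [-9.6, 1.2, 5.2]
width: 68.3
```

```bash
python3 -m creep '[{"hand":0.8,"travel":[0,0.4,0],"angular":[0,0,0]},{"hand":0.8,"travel":[0,0.7,0],"angular":[0,0,0]},{"hand":0.8,"travel":[0,0.7,0],"angular":[0,0,0]}]'
python3 -m creep '[{"hand":0.8,"travel":[0,-1.5,0],"angular":[0,0,0]},{"hand":0.8,"travel":[0,-4,0],"angular":[0,0,0]},{"hand":0.8,"travel":[0,-8,-4],"angular":[0,0,0]},{"hand":0.8,"travel":[0,-12,-8],"angular":[0,0,0]},{"hand":0.8,"travel":[0,-14,-13],"angular":[0,0,0]},{"hand":0.6,"travel":[0,-14,-18],"angular":[0,0,0]},{"hand":0.4,"travel":[0,-14,-18],"angular":[0,0,0]}]'
python3 - <<'E'
from h import *
vis((596,-156))
a=snap("scene","pics/a3.png");b=snap("side","pics/b3.png")
cv2.imwrite("pics/ab3.png",np.hstack([cv2.resize(a["frame"][160:280,180:340],(400,300),interpolation=2),cv2.resize(b["frame"][220:340,300:460],(400,300),interpolation=2)])[...,::-1])
E
```

```text
clock: 17.5
eef_pos: [539.6, -156.0, -16.3]
tool_rot: [-3.117, 0.002, 1.564]
force: [-14.8, 2.5, 9.1]
width: 68.1
clock: 18.2
eef_pos: [406.5, -155.1, 171.3]
tool_rot: [-3.125, 0.005, 1.565]
force: [0.8, -1.1, 0.1]
width: 40.4
[(np.float64(3.1), 2421), (np.float64(2.9), 2024)]
18.4 [ 404.6 -155.2  167.1] [-3.119e+00  3.000e-03  1.564e+00] [ 0.2 -0.2 -0.2] 34.3
[ 5.94388e+02 -1.56278e+02 -3.80000e-02] 666
[ 5.90466e+02 -1.57244e+02 -3.30000e-02] 296
[ 5.97715e+02 -1.48197e+02 -2.70000e-02] 262
```

View pics/ab3.png

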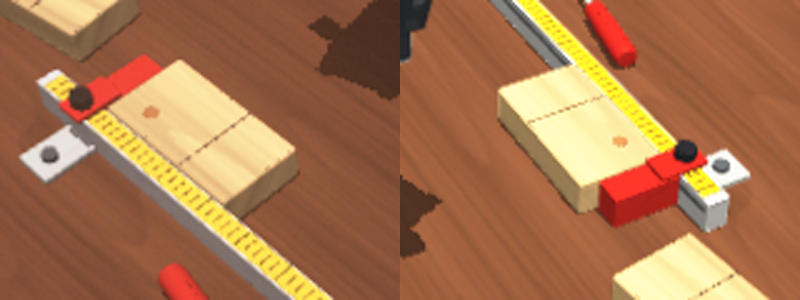

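The picture shows the board flat along the fence and its end at the red block (scene ≈(240,190)). For certainty I'll touch the end once more towards the stop.

```bash
python3 -c "
from h import *
rows((595,-25,110,0))"
```

```text
18.5 [ 403.7 -154.7  166.1] [-3.116e+00  2.000e-03  1.565e+00] [-0.2 -0.1 -0.1] 34.3
(595, -25, 110) [13.09, 19.18, 5.1] [-1.1, 1.2, 89.6]
```

```bash
python3 -m creep '[{"hand":0.4,"travel":[2,3,0],"angular":[0,0,8]},{"hand":0.4,"travel":[4,6,0],"angular":[0,0,16]},{"hand":0.4,"travel":[6,9,0],"angular":[0,0,24]},{"hand":0.4,"travel":[8,12,0],"angular":[0,0,32]},{"hand":0.4,"travel":[10,15,0],"angular":[0,0,40]},{"hand":0.4,"travel":[12,17,0],"angular":[0,0,48]},{"hand":0.4,"travel":[13.1,19.2,0],"angular":[0,0,56]},{"hand":0.4,"travel":[13.1,19.2,1],"angular":[0,0,64]},{"hand":0.4,"travel":[13.1,19.2,2],"angular":[0,0,72]},{"hand":0.4,"travel":[13.1,19.2,3],"angular":[0,0,80]},{"hand":0.4,"travel":[13.1,19.2,5],"angular":[-1.1,1.2,88]},{"hand":0.4,"travel":[13.1,19.2,5.1],"angular":[-1.1,1.2,89.6]},{"hand":0.4,"travel":[13.1,19.2,5.1],"angular":[-1.1,1.2,89.6]}]'
python3 -c "
from h import *
rows((592,-30,-12,0))"
```

```text
clock: 19.8
eef_pos: [594.3, -24.5, 108.8]
tool_rot: [3.141, 0.003, 0.004]
force: [0.0, 1.4, 0.6]
width: 34.1
19.8 [594.3 -24.5 108.8] [3.141e+00 3.000e-03 4.000e-03] [0.  1.4 0.6] 34.1
(592, -30, -12) [-0.2, 0.54, 12.08] [0.0, 0.2, 0.2]
```

```bash
python3 -m creep '[{"hand":0.4,"travel":[-0.2,0.5,5],"angular":[0,0,0]},{"hand":0.4,"travel":[-0.2,0.5,10],"angular":[0,0,0]},{"hand":0.4,"travel":[-0.2,0.5,12],"angular":[0,0,0]},{"hand":0.4,"travel":[-0.2,1.5,12],"angular":[0,0,0]},{"hand":0.4,"travel":[-0.2,2.5,12],"angular":[0,0,0]},{"hand":0.4,"travel":[-0.2,3.2,12],"angular":[0,0,0]},{"hand":0.4,"travel":[-0.2,3.6,12],"angular":[0,0,0]},{"hand":0.4,"travel":[-0.2,3.9,12],"angular":[0,0,0]},{"hand":0.4,"travel":[-0.2,4.1,12],"angular":[0,0,0]},{"hand":0.4,"travel":[-0.2,4.1,12],"angular":[0,0,0]}]'
python3 -m creep '[{"hand":0.4,"travel":[0,0.2,0],"angular":[0,0,0]},{"hand":0.4,"travel":[0,0.5,0],"angular":[0,0,0]},{"hand":0.4,"travel":[0,0.5,0],"angular":[0,0,0]}]'
```

```text
clock: 20.8
eef_pos: [592.7, -65.0, -10.6]
tool_rot: [3.142, 0.002, 0.004]
force: [-0.4, 0.7, -0.3]
width: 34.0
clock: 21.1
eef_pos: [592.7, -65.3, -10.6]
tool_rot: [-3.136, 0.002, 0.007]
force: [-0.7, 9.1, 1.0]
width: 34.5
```

It's at the stop: 9 N at y = -65.3, the same place as before. Retreat and do a last check.

```bash
python3 -m creep '[{"hand":0.4,"travel":[0,-0.7,0],"angular":[0,0,0]},{"hand":0.4,"travel":[0,-2.5,0],"angular":[0,0,0]},{"hand":0.4,"travel":[0,-5,-2],"angular":[0,0,0]},{"hand":0.4,"travel":[-4,-7,-6],"angular":[0,0,0]},{"hand":0.4,"travel":[-8,-9,-11],"angular":[0,0,0]},{"hand":0.4,"travel":[-10,-13,-15],"angular":[0,0,0]},{"hand":0.4,"travel":[-10,-16,-18],"angular":[0,0,0]},{"hand":0.4,"travel":[-10,-16,-18],"angular":[0,0,0]},{"hand":0.4,"travel":[-10,-16,-18],"angular":[0,0,0]}]'
python3 - <<'E'
from h import *
vis((596,-156))
a=snap("scene","pics/a4.png");b=snap("side","pics/b4.png")
for t in("glue","tape","screwdriver"):print(t,[np.round(r["at"]).tolist() for r in ctrl.spot_point("side",t)][:1])
cv2.imwrite("pics/ab4.png",np.hstack([cv2.resize(a["frame"][160:280,180:340],(400,300),interpolation=2),cv2.resize(b["frame"][220:340,300:460],(400,300),interpolation=2)])[...,::-1])
E
```

```text
clock: 22.0
eef_pos: [493.0, 96.6, 173.4]
tool_rot: [-3.135, -0.004, 0.012]
force: [-0.5, -0.7, 0.4]
width: 34.0
[(np.float64(2.8), 2374), (np.float64(2.5), 1981)]
22.2 [491.5  91.3 169.2] [-3.138  0.004  0.005] [-0.6 -1.  -0.4] 33.8
[ 5.95700e+02 -1.56519e+02 -6.70000e-02] 734
[ 5.88148e+02 -1.60673e+02 -8.90000e-02] 329
[ 5.98348e+02 -1.47724e+02 -6.90000e-02] 292
glue [[343.0, 374.0, 6.0]]
tape [[366.0, -382.0, -2.0]]
screwdriver [[593.0, -160.0, 2.0]]
```

View pics/ab4.png

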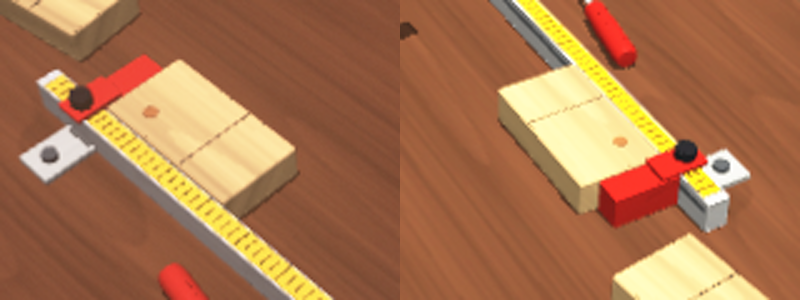

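```bash
python3 - <<'E'
from h import *
A=[cv2.imread(f"pics/{k}.png") for k in("a3","a4","b3","b4")]
for i,(r,c) in((0,(slice(180,250),slice(210,305))),(2,(slice(245,306),slice(338,380)))):
    d=cv2.absdiff(A[i],A[i+1])[r,c].max(2);print("changed px",(d>30).sum(),d.max())
for n,pts in(("scene",[(180,60),(298,150),(231,208)]),("side",[(98,88),(180,180)])):
    im=ctrl.get_image(n);g=cv2.cvtColor(im["frame"],7);off=(180,160) if n=="scene" else (300,220)
    if n=="side":pts=[(498,88),(580,187),(573,66)];pts=[(x-400,y) for x,y in pts]
    q=np.float32([[x/2.5+off[0],y/2.5+off[1]] for x,y in pts])
    q=cv2.cornerSubPix(g,q.reshape(-1,1,2),(3,3),(-1,-1),(3,40,.01)).reshape(-1,2)
    w=px2w(im,q,38);e=w[1]-w[0]; e=e if e[1]>0 else -e
    print(n,np.round(q,1).tolist(),np.round(w[:,:2],1).tolist(),"len",round(np.hypot(*e[:2]),1),"near-edge yaw",round(float(-np.arctan2(e[0],e[1])),3))
E
```

```text
changed px 27 79
changed px 29 86
scene [[251.39999389648438, 183.1999969482422], [297.70001220703125, 218.89999389648438], [272.3999938964844, 243.1999969482422]] [[553.1, -234.5], [554.8, -77.0], [639.9, -67.5]] len 157.5 near-edge yaw -0.011
side [[338.70001220703125, 255.60000610351562], [371.79998779296875, 294.29998779296875], [368.20001220703125, 245.39999389648438]] [[554.4, -75.3], [552.0, -234.4], [639.5, -75.4]] len 159.1 near-edge yaw -0.015
```

```bash
python3 -c "
from cell import ctrl
print(ctrl.finish_job())"
```

```text
the job is handed in; nothing more can be done
None
```

The board is against the fence with its end at the red stop. I handed the job in at about 22 s with the hand clear; no verdict was reported. I pushed it square towards the fence with two open fingertips, then along to the stop, then against the fence, and last touched the end again.

**Checks that agreed**
- **Stop:** the pushes met firm resistance at the same place both times, y = -65.3 mm (9 N on the last touch).
- **Fence:** the push towards the fence stopped hard at TCP x = 539.6 mm (15 N).
- **Angle:** the board's near top edge read -0.011 and -0.015 rad in the two cameras. The fence fit gave about -0.01.
- **Final pictures:** I could see no gap at the fence or the stop. Few pixels changed after the last touch.
- **Bystanders:** the bottle and the tape measure were found where they started.

**Checks that failed or disagreed**
- **Fingertip height:** at z = 8.7 mm the tips were really about 42 mm up, so the first pass went over the board without touching it. I then worked about 25 mm lower.
- **Silhouette fits:** near the fence these gave yaw down to -0.09 rad and y up to 13 mm apart between cameras, with the fence and stop hiding part of the board. I relied on contact and the edge measurements instead.
- **Screwdriver:** the last network detection put it on the board, which is a false report. Its handle shows in the last two pictures, before and after the final touch, in the same place, and the hand never went behind the fence.

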